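# Line up can capacitors by height on the leaning test rack

## Task

Line up the four black can capacitors by height on the leaning wooden rack, ready for measuring: one standing on each ring mark of the ledge, tilted back with the rack and close to its back panel, the shortest next to the end with the brass terminal post and growing taller one by one to the other end. Leave the dropper bottle standing where it is.

Things in the scene. Friction and masses are not known exactly. Their poses are not given: they have to be found in the camera images.
- cap_34_center (a point): can capacitor, the shortest and thinnest of four: loose, rigid black cylinder with a pale bar down one side, grey top with two small screw terminals; 24 mm in diameter, 34 mm tall without the 3 mm high terminals, about 30 g. The point is its centre, 17 mm above its underside; z runs up along the can. Stands upright on the bench at the start.
- cap_52_center (a point): can capacitor, the second shortest of four: loose, rigid black cylinder with a pale bar down one side, grey top with two small screw terminals; 30 mm in diameter, 52 mm tall without the 3 mm high terminals, about 50 g. The point is its centre, 26 mm above its underside; z runs up along the can. Stands upright on the bench at the start.
- cap_70_center (a point): can capacitor, the second tallest of four: loose, rigid black cylinder with a pale bar down one side, grey top with two small screw terminals; 36 mm in diameter, 70 mm tall without the 3 mm high terminals, about 90 g. The point is its centre, 35 mm above its underside; z runs up along the can. Stands upright on the bench at the start.
- cap_88_center (a point): can capacitor, the tallest and thickest of four: loose, rigid black cylinder with a pale bar down one side, grey top with two small screw terminals; 42 mm in diameter, 88 mm tall without the 3 mm high terminals, about 140 g. The point is its centre, 44 mm above its underside; z runs up along the can. Stands upright on the bench at the start.
- rack: fixed wooden rack: ledge and back panel (52 mm high) square to each other, leaning back 15 deg about y (panel top to +x, ledge lower at the panel). Origin on the bench; x to the back, y along the row, z up. Ledge face passes through (0,0,26) mm; along the slope the panel is 25 mm behind that, a 4 mm front strip 34 mm before. Ring marks at y = +-37.5, +-112.5; cheeks at +-155. Base board 105 x 400 x 8.
- post: fixed brass terminal post on a black block (30 x 22 x 16 mm), 41 mm high in all, at one end of the rack's base board: at y = +183 mm of the rack in some starts, -183 mm in others; the other end has the same black block without brass. Origin: middle of the block's underside, 8 mm above the bench; z up.
- bottle_center (a point): loose dark dropper bottle with a long pointed cap, 25 mm in diameter, 86 mm tall, standing among the capacitors; not part of the job. The point is its centre, 43 mm above its underside; z runs up.
Not all that is in view belongs to the job. Leave any red look-alike of the part that bears cap_88_center alone.

How it is judged:
At the end, for the whole second after the job is handed in: All four cans stand on the ledge, leaning 15 degrees (within 6) with it, in order of height with the shortest by the brass post, each within 12 mm of its mark along the row and 15 mm of the back panel, released and at rest; the bottle stands within 30 mm of its start (((y of post in the frame of rack above 0 m and y of cap_34_center in the frame of rack between 0.1005 and 0.1245 m and y of cap_52_center in the frame of rack between 0.0255 and 0.0495 m and y of cap_70_center in the frame of rack between -0.0495 and -0.0255 m and y of cap_88_center in the frame of rack between -0.1245 and -0.1005 m) or (y of post in the frame of rack below 0 m and y of cap_34_center in the frame of rack between -0.1245 and -0.1005 m and y of cap_52_center in the frame of rack between -0.0495 and -0.0255 m and y of cap_70_center in the frame of rack between 0.0255 and 0.0495 m and y of cap_88_center in the frame of rack between 0.1005 and 0.1245 m)) and x of cap_34_center in the frame of rack between 0.001 and 0.023 m and z of cap_34_center in the frame of rack between 0.0331 and 0.0481 m and angle between cap_34_center's own z axis and vertical between 0.16 and 0.36 rad and linear speed of each of cap_34, cap_52, cap_70, cap_88 below 0.02 m/s and x of cap_52_center in the frame of rack between 0.0004 and 0.0224 m and z of cap_52_center in the frame of rack between 0.0425 and 0.0575 m and angle between cap_52_center's own z axis and vertical between 0.16 and 0.36 rad and x of cap_70_center in the frame of rack between -0.0002 and 0.0218 m and z of cap_70_center in the frame of rack between 0.052 and 0.067 m and angle between cap_70_center's own z axis and vertical between 0.16 and 0.36 rad and x of cap_88_center in the frame of rack between -0.0007 and 0.0213 m and z of cap_88_center in the frame of rack between 0.0615 and 0.0765 m and angle between cap_88_center's own z axis and vertical between 0.16 and 0.36 rad and distance of bottle_center from where it was at the start of the episode below 0.03 m and angle between bottle_center's own z axis and vertical below 0.2 rad); the robot touches nothing.
It fails at once if the bottle is knocked over (angle between bottle_center's own z axis and vertical above 0.6 rad).
It also fails if it takes over 102 s, if anything falls off the work surface, if the arm or the gripper's body presses on something with over 40 N, if the wrist force passes 120 N, or if a joint passes its speed limit or range.

## Robot

A 6-joint arm with a two-finger parallel gripper is mounted at the origin on a cart in front of the work surface, level with it; the furniture and walls round the work are solid. World frame = base frame: x ahead of the robot, y to its left, z up, the work surface at z = 0. Lengths are in m, angles in rad, forces in N, time in s.
With the tool pointing down it reaches from about 0.325 to 0.9 m from the base axis. Payload 6.1 kg.
Tool frame: the origin (TCP) lies at the very end of the fingers, on their centre line; the grasp point (between the pads) lies 19 mm behind it; z points along the fingers, y is the line along which they close (so a half turn about z gives the same grasp; the last joint's range is limited). The gripper opens to 85 mm and grips with 20 to 120 N. Pads are 22 mm wide; open, the fingers measure 114 mm over their backs; the gripper's body (76 mm by 85 mm) begins 54 mm behind the grasp point. The pads swing forward as they close: fully open they stand 13 mm farther back than shut.
Start: joints at [-1.404, 0.22, 1.526, -0, 1.395, -0.126], TCP at [0.18, -0.598, 0.231] pointing down, gripper open.
Joint ranges: [-2.98, 2.98], [-0.91, 2.08], [0.09, 2.57], [-1.24, 4.39], [0.2, 2.65], [-2.68, 2.68]. Speed limits (rad/s): [2.57, 2.57, 3.01, 3.14, 3.14, 3.14].

## Interface

Orientations are given as a 3x3 rotation matrix whose columns are the frame's x, y, z axes.
In Python, from plant import get_obs, camera, camera_params, sign_off gives the robot as it stands.
- The arm moves only by the tool arm_command, never from a script. Its argument "rows" is one flat list of numbers, 5 for each row, row after row: the closure, from -1 (fully open) to 1 (shut), then the shift along the tool's x, y, z in units of 30 mm (1.0 is 30 mm), then the turn about the tool's z in degrees. A call has 1 to 20 rows; each row shifts and turns the commanded pose from where the row before left it, along the tool's axes as they then stand; what a row does not reach is not made up. A row lasts 1/10 s, in which the tool goes at most 50 mm and 8.59 degrees, less where a joint would pass 70% of its speed; a pose out of reach is approached as far as the arm can. A call is refused whole if a number of a shift passes 1 or a number of a turn 8.59, either way. A call with a gripper value outside its range is refused whole. The fingers move at their own pace and stop on an object; "grip_force" is the grip in N (left out, the last holds). Time passes only in rows, so rows that do not move let the fingers close. It gives the time, the measured TCP pose, the force, the opening and the grip force at its end, in the units of the state.
- get_obs(): the state, without advancing time (a new reading comes with each control period).
- camera(name): name is "scene" or "top" or "wrist"; returns the picture (480x640x3 uint8, red, green, blue); there is no depth.
- camera_params(name): a dict with "fx", "fy", "cx", "cy" (pixels), "eye" and "rotation" of the camera in the world. Camera axes: x right, y up, looking along -z (the intrinsics and any distortion apply to the point x, -y, -z); pixel columns grow to the right and rows downward; lengths in m; the calibration is good to about 2 mm. A picture is of the moment at which its call begins: read the wrist's pose just before it. camera_params takes no time and is no camera call; for the wrist camera it gives the pose at the moment of the call.
- sign_off(): hands the job in; it is judged then, once.
The state is a dict: "time": time; "q": joint angles; "dq": joint speeds; "joint_efforts": joint torques, N m; "ee_pos": TCP position; "orientation": TCP orientation; "wrist_force": force on the tool from outside, world axes, zero at the start; "wrist_torque": the same for the moment, N m; "grip_width": finger opening in m; "grip_force": force on a finger pad.
Only numpy, scipy, OpenCV 4.12 (cv2) and the standard library are available. Lean on these libraries where they do the work, as an engineer would, in place of code of your own. Each camera call takes 0.05 s, during which the arm holds its last target. There are 200 camera calls.

## Working session

There is one attempt and no reset: what is moved stays moved. The work goes in short steps, Python scripts to look and compute and a tool call to move; the robot and the scene stay as the last step left them, time stands still between calls to the robot, and variables do not carry over. Pictures are saved under pics/ and viewed, at most 14 in all, crops included, and the job is handed in when it is done.

Besides the shell and the picture viewer there is one more tool, called after "Emit:" as name(argument=value, ...), one argument or row to a line, values as JSON. arm_command: Moves the arm, as the interface text tells. Its arguments: {"type":"object","properties":{"rows":{"type":"array","items":{"type":"number"}},"grip_force":{"type":"number"}},"required":["rows"]}

```bash
mkdir -p pics; python3 - <<'E'
from plant import *
import cv2
for n in ("scene","top"):
    p=camera_params(n);print(n,p)
    cv2.imwrite(f"pics/{n}0.png",camera(n)[:,:,::-1])
o=get_obs();print(o["ee_pos"],o["orientation"],o["grip_width"],o["time"])
E
```

```text
scene {'fx': 599.1797035669916, 'fy': 599.1797035669916, 'cx': 314.63648476355036, 'cy': 232.79774317048714, 'eye': array([0.15036559, 0.91045492, 0.52456298]), 'rotation': array([[-0.91440259,  0.17173971, -0.36656975],
       [-0.40472853, -0.4055791 ,  0.81957331],
       [-0.00791975,  0.89778119,  0.44037054]])}
top {'fx': 609.104178406399, 'fy': 609.104178406399, 'cx': 319.3783517614071, 'cy': 234.0383228075924, 'eye': array([0.34304313, 0.03903924, 1.15451466]), 'rotation': array([[ 0.01174771,  0.98633373, -0.16434037],
       [-0.99988814,  0.01310912,  0.00720193],
       [ 0.00925787,  0.16423738,  0.9863774 ]])}
[ 0.1802922  -0.5978648   0.23029147] [[ 9.57451744e-01  2.88593269e-01 -2.88660371e-04]
 [ 2.88593327e-01 -9.57450205e-01  1.73074689e-03]
 [ 2.23103972e-04 -1.74041209e-03 -9.99998461e-01]] 0.08528293596639346 0.1
```

View pics/scene0.png

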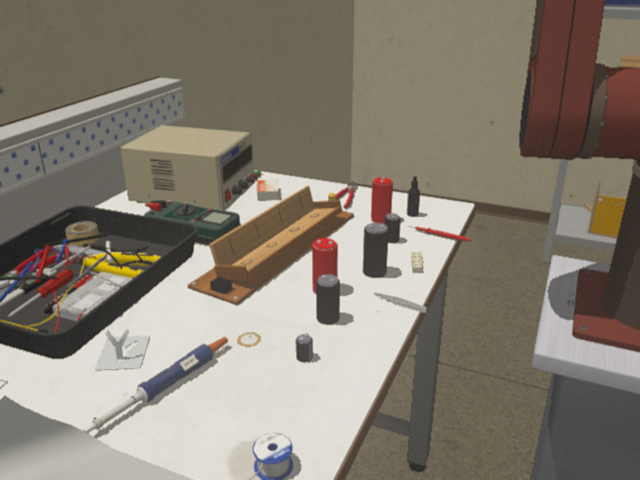

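View pics/top0.png

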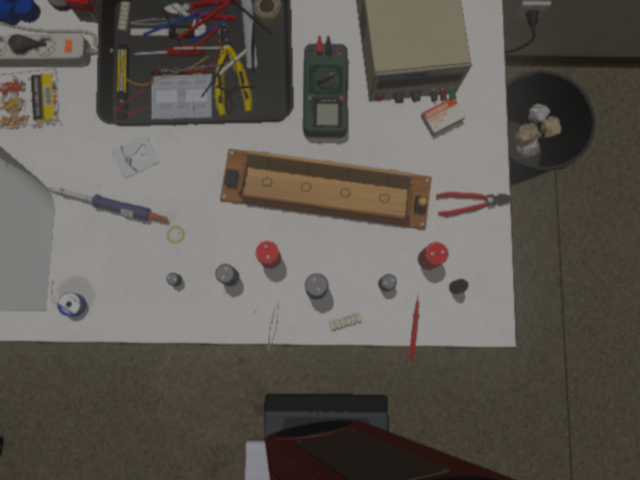

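The scene picture shows four black cans, two red ones (325,265 and 382,200) and the bottle (413,197). In the top picture the black cans are at (174,280), (227,275), (317,287) and (388,283). The red cans are at (268,254) and (434,255), and the bottle is at (458,287). The brass post is at (422,203), the right end, so rack −y. The candidates for cap_88 are (317,287), black, and the two red look-alikes. Only the black one fits, so I'll confirm it in a crop.

```bash
python3 - <<'E'
import cv2
im=cv2.imread("pics/top0.png")
cv2.imwrite("pics/crop1.png",cv2.resize(im[140:310,155:475],None,fx=2.5,fy=2.5,interpolation=cv2.INTER_CUBIC))
E
```

```text
(no output)
```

View pics/crop1.png

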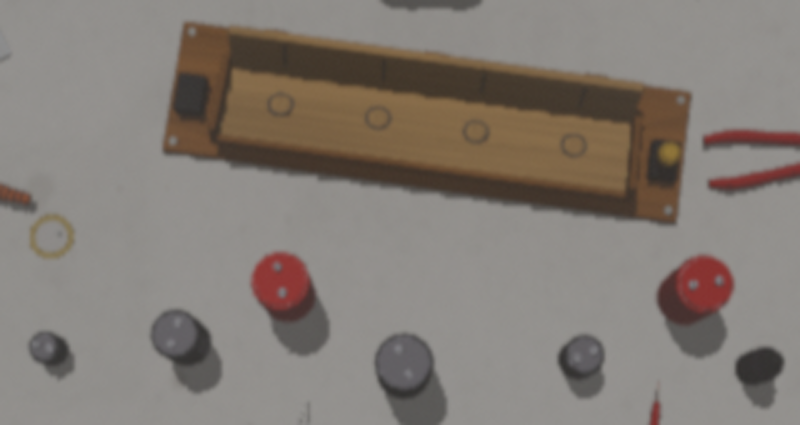

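The crop confirms it. The black 88 can has its grey top at crop (404,362), and the red ones are at (281,279) and (705,284). The brass is at (669,153). Ring marks are at (281,104), (378,118), (476,131) and (573,145), and the board corners are clear.

```bash
cat > h.py <<'E'
import numpy as np
from plant import *
def ray(cam,u,v,z,p=None):
    p=p or camera_params(cam)
    d=p["rotation"]@np.array([(u-p["cx"])/p["fx"],-(v-p["cy"])/p["fy"],-1])
    return p["eye"]+d*(z-p["eye"][2])/d[2]
def proj(cam,X):
    p=camera_params(cam);c=p["rotation"].T@(np.asarray(X)-p["eye"])
    return np.array([p["cx"]-p["fx"]*c[0]/c[2],p["cy"]+p["fy"]*c[1]/c[2]])
E
python3 - <<'E'
from h import *
f=lambda u,v,z:ray("top",155+(u+.5)/2.5-.5,140+(v+.5)/2.5-.5,z)
for n,u,v,z in [("34",44,347,.034),("70",176,333,.07),("88",404,362,.088),("52",585,355,.052),("redL",281,279,.088),("redR",705,284,.088),("bot",757,368,.043)]:
    X=f(u,v,z);print(n,X.round(4),"scene px of top",proj("scene",X).round(1))
C=np.array([f(u,v,.008) for u,v in [(184,22),(692,92),(676,222),(164,152)]])
print(C.round(4),np.linalg.norm(C-np.roll(C,1,0),axis=1))
M=np.array([f(u,v,.026) for u,v in [(281,104),(378,118),(476,131),(573,145)]]);print(M.round(4))
yd=M[0]-M[3];print("yaw marks",np.arctan2(-yd[0],yd[1]),np.linalg.norm(yd),"mid",M.mean(0),"boardmid",C.mean(0))
e=C[0]-C[1]+C[3]-C[2];print("yaw board",np.arctan2(-e[0],e[1]))
E
```

```text
34 [0.4433 0.3003 0.034 ] scene px of top [302.3 336.6]
70 [0.4512 0.1984 0.07  ] scene px of top [325.8 278.1]
88 [0.4311 0.0356 0.088 ] scene px of top [374.3 226.2]
52 [ 0.4408 -0.0957  0.052 ] scene px of top [391.1 215.1]
redL [0.4886 0.1232 0.088 ] scene px of top [322.6 241.9]
redR [ 0.489  -0.1767  0.088 ] scene px of top [381.1 179.6]
bot [ 0.4337 -0.2226  0.043 ] scene px of top [412.5 196.3]
[[ 0.7009  0.2104  0.008 ]
 [ 0.6502 -0.1858  0.008 ]
 [ 0.5475 -0.1716  0.008 ]
 [ 0.5969  0.222   0.008 ]] [0.1046244  0.39933671 0.10371149 0.39662417]
[[ 0.6315  0.1315  0.026 ]
 [ 0.6216  0.0575  0.026 ]
 [ 0.6125 -0.0171  0.026 ]
 [ 0.6026 -0.0909  0.026 ]]
yaw marks -0.1291781075576158 0.22431658117416775 mid [0.61708755 0.0202507  0.026     ] boardmid [0.62388455 0.0187445  0.008     ]
yaw board -0.1260398641493205
```

```bash
python3 - <<'E'
from h import *
f=lambda u,v,z:ray("top",155+(u+.5)/2.5-.5,140+(v+.5)/2.5-.5,z)
yaw=-.127;R=np.array([[np.cos(yaw),-np.sin(yaw)],[np.sin(yaw),np.cos(yaw)]])
o=np.array([.61709,.02025])
for n,u,v,z in [("panel foot",300,79,.0195),("panel foot",600,119,.0195),("panel top",300,42,.0697),("panel top",600,84,.0697),("board",184,22,.008),("board",676,222,.008),("strip",300,151,.0348),("postblock",663,162,.024),("blackblock",191,97,.024)]:
    print(n,(R.T@(f(u,v,z)[:2]-o)).round(4))
E
```

```text
panel foot [0.0234 0.1015]
panel foot [ 0.0245 -0.1307]
panel top [0.0381 0.1006]
panel top [ 0.0375 -0.1225]
board [0.059  0.1992]
board [-0.0447 -0.1991]
strip [-0.0358  0.0916]
postblock [-0.0033 -0.1817]
blackblock [-0.0035  0.1812]
```

Emit:
arm_command(
  rows=[-1,0,0,0,8,-1,0,0,0,8,-1,0,0,0,8,-1,0.4,-1,0.1,0,-1,0.4,-1,0.1,0,-1,0.4,-1,0.1,0,-1,0.4,-1,0.1,0,-1,0.4,-1,0.1,0,-1,0.4,-1,0.1,0,-1,0.4,-1,0.1,0,-1,0.4,-1,0.1,0,-1,0.4,-1,0.1,0,-1,0.4,-1,0.1,0,-1,0.4,-1,0.1,0,-1,0.4,-1,0.1,0,-1,0.4,-1,0.1,0,-1,0.4,-1,0.1,0,-1,0.4,-1,0.1,0,-1,0.4,-1,0.1,0],
  grip_force=25,
)

```text
time: 2.0
ee_pos: [0.4314, -0.145, 0.1829]
orientation: [[0.992, -0.126, -0.0], [-0.126, -0.992, 0.0], [-0.0, -0.0, -1.0]]
wrist_force: [1.2, 0.0, 0.2]
grip_width: 0.0853
grip_force: 0.0
```

```bash
cat >> h.py <<'E'
O=np.array([.6171,.02025]);YAW=-.127
RR=np.array([[np.cos(YAW),-np.sin(YAW)],[np.sin(YAW),np.cos(YAW)]])
def rackw(x,y): return O+RR@np.array([x,y])
def go(x,y,z):
    "units of tool shift from the present pose to a world TCP target"
    o=get_obs();R=o["orientation"]
    print("t",o["time"],"pos",o["ee_pos"].round(4),"yaw",np.arctan2(R[1,0],R[0,0]).round(3),"w",round(o["grip_width"],4),"shift",(R.T@(np.array([x,y,z])-o["ee_pos"])/.03).round(2))
E
python3 -c "
from h import *
go(.4408,-.0957,.028)"
```

```text
t 2.0 pos [ 0.4314 -0.145   0.1829] yaw -0.126 w 0.0853 shift [ 0.11 -1.67  5.16]
```

Emit:
arm_command(
  rows=[-1,0.06,-0.8,0.5,0,-1,0.05,-0.87,0.5,0,-1,0,0,0.5,0,-1,0,0,0.5,0,-1,0,0,0,0,-1,0,0,0,0],
)

```text
time: 2.6
ee_pos: [0.4405, -0.097, 0.1232]
orientation: [[0.992, -0.126, -0.001], [-0.126, -0.992, 0.0], [-0.001, -0.0, -1.0]]
wrist_force: [-0.4, 0.4, -0.5]
grip_width: 0.0855
grip_force: 0.0
```

```bash
python3 - <<'E'
from h import *
import cv2
go(.4408,-.0957,.015)
print(proj("wrist",(.4408,-.0957,.052)))
cv2.imwrite("pics/w1.png",camera("wrist")[:,:,::-1])
E
```

```text
t 2.6 pos [ 0.4405 -0.097   0.1232] yaw -0.126 w 0.0855 shift [ 0.01 -0.04  3.61]
[320.09940845 260.07435974]
```

View pics/w1.png

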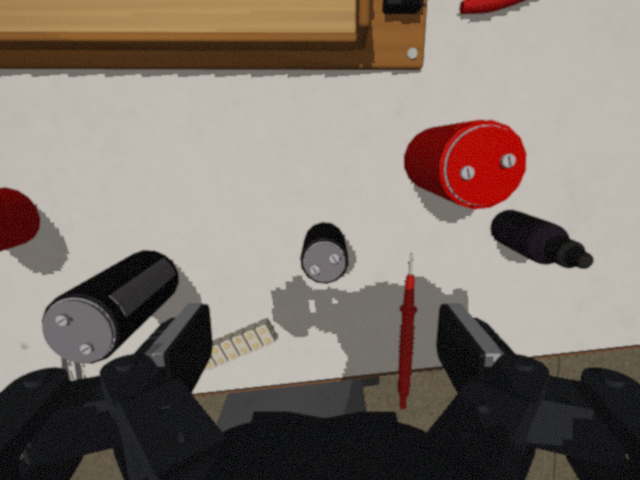

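The top of the 52 can is at (324,260) against a predicted (320,260), so the positions are good to about 1 mm. I'll descend and grip.

Emit:
arm_command(
  rows=[-1,0,0,0.8,0,-1,0,0,0.8,0,-1,0,0,0.8,0,-1,0,0,0.8,0,-1,0,0,0.4,0,1,0,0,0,0,1,0,0,0,0,1,0,0,0,0,1,0,0,0,0,1,0,0,0,0,1,0,0,0,0,1,0,0,0,0],
  grip_force=25,
)

```text
time: 3.85
ee_pos: [0.4419, -0.0975, 0.0167]
orientation: [[0.992, -0.126, 0.002], [-0.126, -0.992, -0.001], [0.002, 0.001, -1.0]]
wrist_force: [-1.6, -0.5, 6.5]
grip_width: 0.0291
grip_force: 24.5
```

```bash
python3 -c "
from h import *
print(get_obs()['grip_force'])
x,y=rackw(.003,-.0375);go(x,y,.15)"
```

```text
24.450414776802063
t 3.85 pos [ 0.4419 -0.0975  0.0167] yaw -0.126 w 0.0291 shift [ 5.41 -3.38 -4.43]
```

Emit:
arm_command(
  rows=[1,0,0,-0.6,0,1,0,0,-0.9,0,1,0,0,-0.9,0,1,0.5,-0.3,-0.9,0,1,0.7,-0.4,-0.6,0,1,0.7,-0.4,0,0,1,0.7,-0.5,0,0,1,0.7,-0.5,0,0,1,0.7,-0.5,0,0,1,0.7,-0.4,0,0,1,0.5,-0.3,0,0,1,0.3,-0.1,0,0,1,0,0,0,0,1,0,0,0,0],
)

```text
time: 5.25
ee_pos: [0.6167, -0.0169, 0.1321]
orientation: [[0.992, -0.126, -0.001], [-0.126, -0.992, -0.0], [-0.001, 0.0, -1.0]]
wrist_force: [-0.4, -1.1, -0.1]
grip_width: 0.0294
grip_force: 24.9
```

```bash
python3 - <<'E'
from h import *
import cv2
x,y=rackw(.007,-.0375);go(x,y,.046)
for m in (-.1125,-.0375,.0375,.1125): print(proj("wrist",[*rackw(0,m),.026]))
cv2.imwrite("pics/w2.png",camera("wrist")[:,:,::-1])
E
```

```text
t 5.25 pos [ 0.6167 -0.0169  0.1321] yaw -0.126 w 0.0294 shift [0.09 0.02 2.87]
[432.38323519 251.30734307]
[323.30969038 251.18680403]
[214.1625612  251.06618367]
[104.94177317 250.9454819 ]
```

View pics/w2.png

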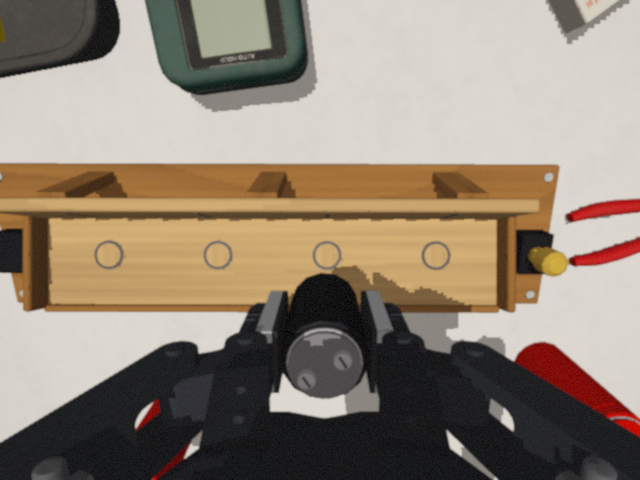

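Ring marks show at (327,255) and (436,255), within about 3 mm of the prediction. The can hangs upright over the second mark.

Emit:
arm_command(
  rows=[1,0.05,0,0.5,0,1,0,0,0.7,0,1,0,0,0.7,0,1,0,0,0.4,0,1,0,0,0.2,0,1,0,0,0.15,0,1,0,0,0.1,0,1,0,0,0,0,1,0,0,0,0],
)

```text
time: 6.2
ee_pos: [0.6194, -0.0169, 0.0505]
orientation: [[0.992, -0.126, 0.001], [-0.126, -0.992, -0.0], [0.001, 0.0, -1.0]]
wrist_force: [0.0, 1.0, -0.1]
grip_width: 0.0293
grip_force: 24.9
```

```bash
python3 - <<'E'
from h import *
x,y=rackw(.007,-.0375);go(x,y,.046)
E
```

```text
t 6.2 pos [ 0.6194 -0.0169  0.0505] yaw -0.126 w 0.0293 shift [0.   0.03 0.15]
```

Emit:
arm_command(
  rows=[1,0,0,0.06,0,1,0,0,0.06,0,1,0,0,0.04,0,1,0,0,0,0],
  grip_force=20,
)

```text
time: 6.6
ee_pos: [0.6188, -0.0168, 0.045]
orientation: [[0.992, -0.126, 0.0], [-0.126, -0.992, 0.0], [0.0, -0.0, -1.0]]
wrist_force: [1.2, 0.6, -0.5]
grip_width: 0.0291
grip_force: 24.9
```

Emit:
arm_command(
  rows=[1,0,0,0.05,0,1,0,0,0.05,0,1,0,0,0,0],
)

```text
time: 6.9
ee_pos: [0.6198, -0.0169, 0.0439]
orientation: [[0.992, -0.126, 0.002], [-0.126, -0.992, -0.0], [0.002, 0.0, -1.0]]
wrist_force: [-2.6, 0.8, 10.4]
grip_width: 0.0292
grip_force: 26.0
```

Contact (10 N). I'll release gradually.

Emit:
arm_command(
  rows=[0.25,0,0,0,0,0.2,0,0,0,0,0.15,0,0,0,0,0.1,0,0,0,0,0.05,0,0,0,0,0,0,0,0,0,0,0,0,0,0],
)

```text
time: 7.6
ee_pos: [0.6188, -0.0168, 0.0419]
orientation: [[0.992, -0.126, -0.0], [-0.126, -0.992, 0.0], [-0.0, -0.0, -1.0]]
wrist_force: [0.1, 0.1, -0.3]
grip_width: 0.0427
grip_force: 0.0
```

```bash
python3 - <<'E'
from h import *
import cv2
print(get_obs()["grip_width"])
a=camera("scene")[170:330,170:450]
cv2.imwrite("pics/s3.png",cv2.resize(a[:,:,::-1],None,fx=2.6,fy=2.6,interpolation=cv2.INTER_CUBIC))
E
```

```text
0.042737545210645884
```

View pics/s3.png

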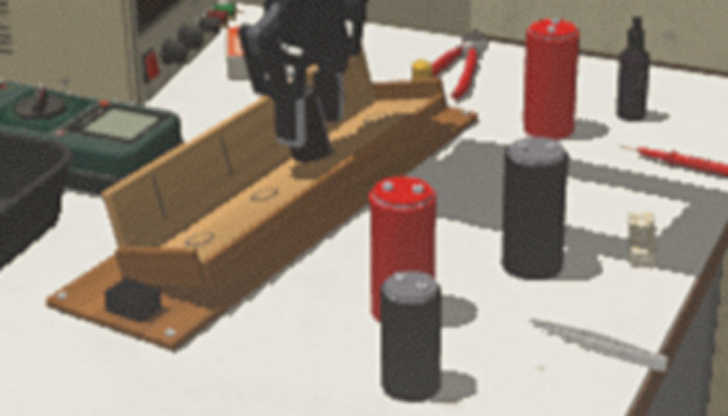

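The cheeks are low, and the can stands between the fingers at about (300,130). I'll lift straight up and head for the 88 can.

Emit:
arm_command(
  rows=[0,0,0,-0.4,0,0,0,0,-0.7,0,-0.2,0,0,-1,0,-0.4,0,0,-1,0,-1,0,0,-1,0,-1,0,0,-0.4,0,-1,0,0,0,0],
)

```text
time: 8.35
ee_pos: [0.6204, -0.017, 0.1801]
orientation: [[0.992, -0.126, 0.005], [-0.126, -0.992, -0.001], [0.005, 0.0, -1.0]]
wrist_force: [0.8, -0.5, 0.1]
grip_width: 0.0853
grip_force: 0.0
```

```bash
python3 - <<'E'
from h import *
import cv2
go(.4311,.0356,.045)
X=[*(rackw(.0125+.0067,-.0375)),.05+.025]
print(proj("wrist",X),proj("top",X))
cv2.imwrite("pics/w4.png",camera("wrist")[:,:,::-1])
E
```

```text
t 8.35 pos [ 0.6204 -0.017   0.1801] yaw -0.126 w 0.0853 shift [-6.51 -0.95  4.47]
[323.81344769 230.50190304] [347.73963773 175.81721067]
```

View pics/w4.png

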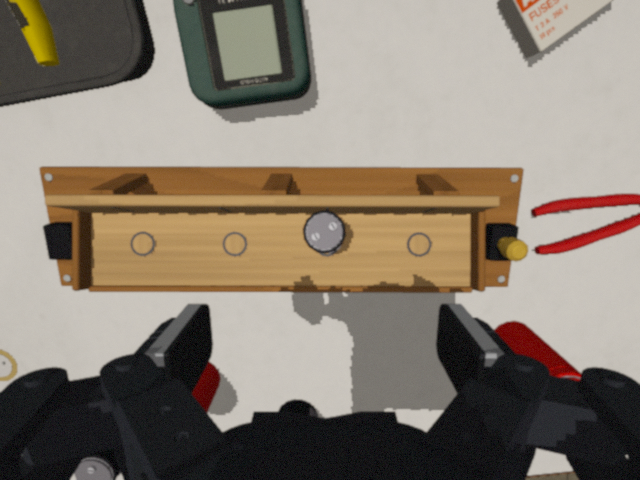

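The 52 can leans on the ledge at (324,232), as predicted (323.8,230.5). Next is the 88 can.

Emit:
arm_command(
  rows=[-1,-0.5,-0.1,0,0,-1,-0.9,-0.2,0,0,-1,-1,-0.2,0,0,-1,-1,-0.15,0,0,-1,-1,-0.1,0,0,-1,-1,-0.1,0,0,-1,-0.7,-0.1,0,0,-1,-0.4,0,0.3,0,-1,0,0,0.6,0,-1,0,0,0,0,-1,0,0,0,0],
)

```text
time: 9.5
ee_pos: [0.4279, 0.0361, 0.1487]
orientation: [[0.992, -0.126, -0.003], [-0.126, -0.992, 0.0], [-0.003, 0.0, -1.0]]
wrist_force: [0.6, 0.6, -0.2]
grip_width: 0.0854
grip_force: 0.0
```

```bash
python3 - <<'E'
from h import *
import cv2
go(.4311,.0356,.045)
print(proj("wrist",(.4311,.0356,.088)))
g=camera("wrist");cv2.imwrite("pics/w5.png",g[:,:,::-1])
E
```

```text
t 9.5 pos [0.4279 0.0361 0.1487] yaw -0.126 w 0.0854 shift [0.12 0.   3.46]
[322.25343304 260.03983742]
```

View pics/w5.png

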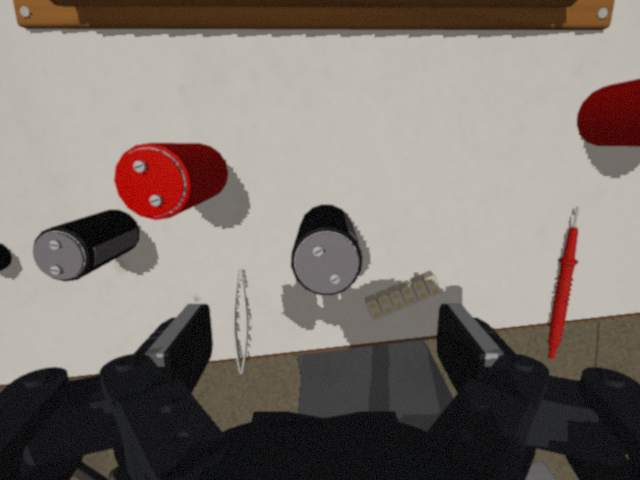

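The top of the 88 can is at (326,262), close to the prediction. Gripping it.

Emit:
arm_command(
  rows=[-1,0.1,0.03,0.5,0,-1,0,0,0.8,0,-1,0,0,0.8,0,-1,0,0,0.8,0,-1,0,0,0.5,0,1,0,0,0,0,1,0,0,0,0,1,0,0,0,0,1,0,0,0,0,1,0,0,0,0,1,0,0,0,0],
  grip_force=30,
)

```text
time: 10.65
ee_pos: [0.4331, 0.0345, 0.0494]
orientation: [[0.992, -0.126, 0.003], [-0.126, -0.992, -0.0], [0.003, 0.0, -1.0]]
wrist_force: [-0.5, -0.9, 5.3]
grip_width: 0.0413
grip_force: 30.8
```

```bash
python3 -c "
from h import *
print(get_obs()['grip_force'])
x,y=rackw(.0015,.111);go(x,y,.165)"
```

```text
30.78153133392334
t 10.65 pos [0.4331 0.0345 0.0494] yaw -0.126 w 0.0413 shift [ 6.21 -4.   -3.84]
```

Emit:
arm_command(
  rows=[1,0,0,-0.5,0,1,0,0,-0.9,0,1,0,0,-0.9,0,1,0,0,-0.9,0,1,0.5,-0.3,-0.7,0,1,0.8,-0.5,0,0,1,0.8,-0.6,0,0,1,0.9,-0.6,0,0,1,0.9,-0.6,0,0,1,0.8,-0.6,0,0,1,0.8,-0.5,0,0,1,0.5,-0.3,0,0,1,0.2,0,0,0,1,0,0,0,0,1,0,0,0,0],
)

```text
time: 12.15
ee_pos: [0.6305, 0.13, 0.1646]
orientation: [[0.992, -0.126, -0.001], [-0.126, -0.992, -0.0], [-0.001, 0.0, -1.0]]
wrist_force: [0.3, 0.2, -1.4]
grip_width: 0.0416
grip_force: 30.9
```

```bash
python3 -c "
from h import *
x,y=rackw(.002,.111);go(x,y,.081)"
```

```text
t 12.15 pos [0.6305 0.13   0.1646] yaw -0.126 w 0.0416 shift [ 0.09 -0.02  2.79]
```

Emit:
arm_command(
  rows=[1,0.08,0,0.5,0,1,0,0,0.7,0,1,0,0,0.6,0,1,0,0,0.4,0,1,0,0,0.3,0,1,0,0,0.15,0,1,0,0,0,0,1,0,0,0,0],
  grip_force=25,
)

```text
time: 12.95
ee_pos: [0.6344, 0.1301, 0.0863]
orientation: [[0.992, -0.126, 0.001], [-0.126, -0.992, 0.0], [0.001, -0.0, -1.0]]
wrist_force: [0.1, -0.6, -1.3]
grip_width: 0.0414
grip_force: 30.9
```

Emit:
arm_command(
  rows=[1,0,0,0.05,0,1,0,0,0.05,0,1,0,0,0,0],
)

```text
time: 13.25
ee_pos: [0.6338, 0.1301, 0.0826]
orientation: [[0.992, -0.126, 0.0], [-0.126, -0.992, 0.0], [0.0, -0.0, -1.0]]
wrist_force: [0.9, 0.1, -1.7]
grip_width: 0.0412
grip_force: 30.9
```

Emit:
arm_command(
  rows=[1,0,0,0.05,0,1,0,0,0.04,0,1,0,0,0,0],
)

```text
time: 13.55
ee_pos: [0.6342, 0.1301, 0.0804]
orientation: [[0.992, -0.126, 0.001], [-0.126, -0.992, 0.0], [0.001, -0.0, -1.0]]
wrist_force: [0.0, -0.3, 1.8]
grip_width: 0.041
grip_force: 31.3
```

Contact. I'll release gradually and lift.

Emit:
arm_command(
  rows=[0,0,0,0,0,-0.05,0,0,0,0,-0.1,0,0,0,0,-0.15,0,0,0,0,-0.2,0,0,0,0,-0.3,0,0,0,0,-0.3,0,0,0,0,-0.3,0,0,0,0,-0.3,0,0,-0.4,0,-0.3,0,0,-0.7,0,-0.4,0,0,-1,0,-0.5,0,0,-1,0,-1,0,0,-0.6,0,-1,0,0,0,0],
)

```text
time: 14.95
ee_pos: [0.6363, 0.1303, 0.196]
orientation: [[0.992, -0.126, 0.008], [-0.126, -0.992, 0.001], [0.008, -0.002, -1.0]]
wrist_force: [-0.0, 0.6, 0.8]
grip_width: 0.0856
grip_force: 0.0
```

```bash
python3 - <<'E'
from h import *
import cv2
go(.4512,.1984,.025)
X=[*(rackw(.0145+.0114,.111)),.069+.0425]
print(proj("wrist",X))
cv2.imwrite("pics/w6.png",camera("wrist")[:,:,::-1])
E
```

```text
t 14.95 pos [0.6363 0.1303 0.196 ] yaw -0.126 w 0.0856 shift [-6.45 -1.47  5.65]
[323.55928907 222.64304218]
```

View pics/w6.png

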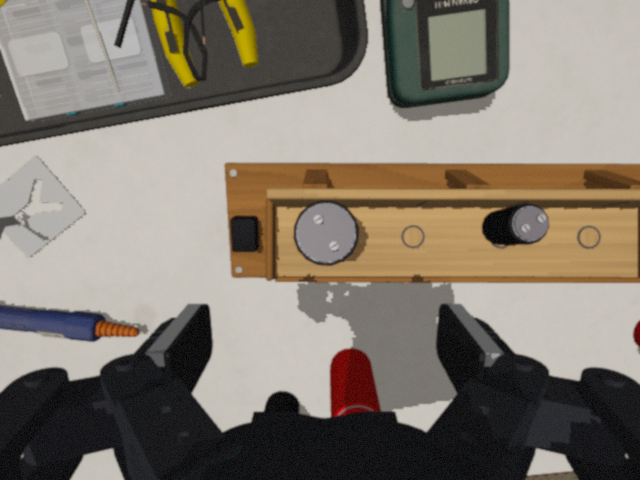

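The 88 can is leaning, with its top at (326,233). It sits slightly forward of the prediction but in range. Next is the 70 can.

Emit:
arm_command(
  rows=[-1,-0.5,-0.1,0,0,-1,-0.9,-0.2,0,0,-1,-1,-0.3,0,0,-1,-1,-0.3,0,0,-1,-1,-0.2,0,0,-1,-1,-0.2,0,0,-1,-0.7,-0.1,0.2,0,-1,-0.35,-0.07,0.6,0,-1,0,0,0.9,0,-1,0,0,0.5,0,-1,0,0,0,0,-1,0,0,0,0],
)

```text
time: 16.2
ee_pos: [0.4467, 0.1979, 0.124]
orientation: [[0.992, -0.126, -0.002], [-0.126, -0.992, -0.001], [-0.002, 0.001, -1.0]]
wrist_force: [-0.2, -0.4, 1.7]
grip_width: 0.0856
grip_force: 0.0
```

```bash
python3 - <<'E'
from h import *
import cv2
go(.4512,.1984,.028)
u,v=proj("wrist",(.4512,.1984,.07));print(u,v)
g=cv2.cvtColor(camera("wrist"),cv2.COLOR_RGB2HSV)
m=((g[...,2]>75)&(g[...,2]<150)&(g[...,1]<60)).astype(np.uint8)
m=cv2.morphologyEx(m,cv2.MORPH_OPEN,np.ones((5,5)))
n,_,s,c=cv2.connectedComponentsWithStats(m)
for i in range(1,n):
    if s[i,4]>300: print(s[i],c[i].round(1))
E
```

```text
t 16.2 pos [0.4467 0.1979 0.124 ] yaw -0.126 w 0.0856 shift [ 0.15 -0.04  3.2 ]
320.1602334653425 261.7609632701322
[ 332   14  308   10 2235] [488.   18.2]
[ 81 102  46  16 387] [108.7 110.9]
[  0 105  78  19 630] [ 43.1 115.7]
[408 201  46  33 647] [428.9 219.2]
[ 295  238   56   54 2313] [322.4 264.3]
[158 264  25  28 540] [170.6 276.8]
[  272   276   228   107 12988] [379.1 325.2]
[581 286  59  40 721] [607.8 303.6]
[154 303  44  49 623] [175.6 326.3]
```

Emit:
arm_command(
  rows=[-1,0.13,-0.02,0.5,0,-1,0,0,0.8,0,-1,0,0,0.8,0,-1,0,0,0.7,0,-1,0,0,0.4,0,1,0,0,0,0,1,0,0,0,0,1,0,0,0,0,1,0,0,0,0,1,0,0,0,0,1,0,0,0,0],
  grip_force=28,
)

```text
time: 17.35
ee_pos: [0.4526, 0.1986, 0.0303]
orientation: [[0.992, -0.126, 0.003], [-0.126, -0.992, 0.001], [0.002, -0.001, -1.0]]
wrist_force: [-0.4, -0.9, 6.1]
grip_width: 0.0355
grip_force: 27.9
```

```bash
python3 -c "
from h import *
print(get_obs()['grip_force'])
x,y=rackw(.0045,.0365);go(x,y,.165)"
```

```text
27.906922101974487
t 17.35 pos [0.4526 0.1986 0.0303] yaw -0.126 w 0.0355 shift [ 6.35  3.99 -4.48]
```

Emit:
arm_command(
  rows=[1,0,0,-0.5,0,1,0,0,-0.9,0,1,0,0,-1,0,1,0,0,-1,0,1,0.2,0.3,-0.7,0,1,0.5,0.6,-0.4,0,1,0.8,0.7,0,0,1,0.9,0.7,0,0,1,0.9,0.6,0,0,1,0.9,0.5,0,0,1,0.9,0.4,0,0,1,0.7,0.2,0,0,1,0.4,0,0,0,1,0.2,0,0,0,1,0,0,0,0,1,0,0,0,0],
)

```text
time: 18.95
ee_pos: [0.626, 0.0554, 0.1636]
orientation: [[0.992, -0.125, -0.001], [-0.125, -0.992, 0.0], [-0.001, 0.0, -1.0]]
wrist_force: [-0.5, -0.2, -1.4]
grip_width: 0.0349
grip_force: 28.2
```

```bash
python3 -c "
from h import *
x,y=rackw(.005,.0365);go(x,y,.060)"
```

```text
t 18.95 pos [0.626  0.0554 0.1636] yaw -0.126 w 0.0349 shift [ 0.02 -0.02  3.45]
```

Emit:
arm_command(
  rows=[1,0,0,0.6,0,1,0,0,0.8,0,1,0,0,0.8,0,1,0,0,0.5,0,1,0,0,0.3,0,1,0,0,0.2,0,1,0,0,0.1,0,1,0,0,0,0,1,0,0,0,0],
)

```text
time: 19.85
ee_pos: [0.6274, 0.055, 0.0657]
orientation: [[0.992, -0.126, 0.001], [-0.126, -0.992, -0.0], [0.001, -0.0, -1.0]]
wrist_force: [0.0, -0.4, -1.0]
grip_width: 0.0353
grip_force: 28.2
```

Emit:
arm_command(
  rows=[1,0,0,0.05,0,1,0,0,0,0],
)

```text
time: 20.05
ee_pos: [0.627, 0.055, 0.0637]
orientation: [[0.992, -0.126, 0.001], [-0.126, -0.992, -0.0], [0.001, -0.0, -1.0]]
wrist_force: [-0.2, -0.6, -0.2]
grip_width: 0.0354
grip_force: 28.2
```

```bash
python3 -c "
from h import *
x,y=rackw(.005,.0365);go(x,y,.060)"
```

```text
t 20.05 pos [0.627  0.055  0.0637] yaw -0.126 w 0.0354 shift [-0.01 -0.03  0.12]
```

Emit:
arm_command(
  rows=[1,0,0,0.05,0,1,0,0,0.05,0,1,0,0,0,0],
)

```text
time: 20.35
ee_pos: [0.6266, 0.055, 0.06]
orientation: [[0.992, -0.126, -0.0], [-0.126, -0.992, 0.0], [-0.0, 0.0, -1.0]]
wrist_force: [0.1, 0.3, -0.0]
grip_width: 0.0355
grip_force: 28.2
```

Emit:
arm_command(
  rows=[1,0,0,0.04,0,1,0,0,0,0],
)

```text
time: 20.55
ee_pos: [0.6269, 0.0551, 0.0596]
orientation: [[0.992, -0.126, 0.0], [-0.126, -0.992, -0.0], [0.0, 0.0, -1.0]]
wrist_force: [-1.1, -0.0, 3.3]
grip_width: 0.0354
grip_force: 28.7
```

Emit:
arm_command(
  rows=[0.12,0,0,0,0,0.07,0,0,0,0,0.02,0,0,0,0,-0.05,0,0,0,0,-0.12,0,0,0,0,-0.15,0,0,0,0,-0.15,0,0,0,0,-0.15,0,0,-0.4,0,-0.15,0,0,-0.7,0,-0.2,0,0,-1,0,-0.3,0,0,-1,0,-1,0,0,-1,0,-1,0,0,-0.5,0,-1,0,0,0,0],
)

```text
time: 21.95
ee_pos: [0.6285, 0.0551, 0.2008]
orientation: [[0.992, -0.126, 0.006], [-0.126, -0.992, -0.0], [0.006, -0.001, -1.0]]
wrist_force: [0.2, 0.2, 0.5]
grip_width: 0.0856
grip_force: 0.0
```

```bash
python3 - <<'E'
from h import *
import cv2
go(.4433,.3003,.005)
X=[*(rackw(.0135+.0091,.0365)),.060+.034]
print(proj("wrist",X))
cv2.imwrite("pics/w7.png",camera("wrist")[:,:,::-1])
E
```

```text
t 21.95 pos [0.6285 0.0551 0.2008] yaw -0.126 w 0.0856 shift [-7.19 -7.33  6.49]
[321.80879005 223.5372269 ]
```

View pics/w7.png

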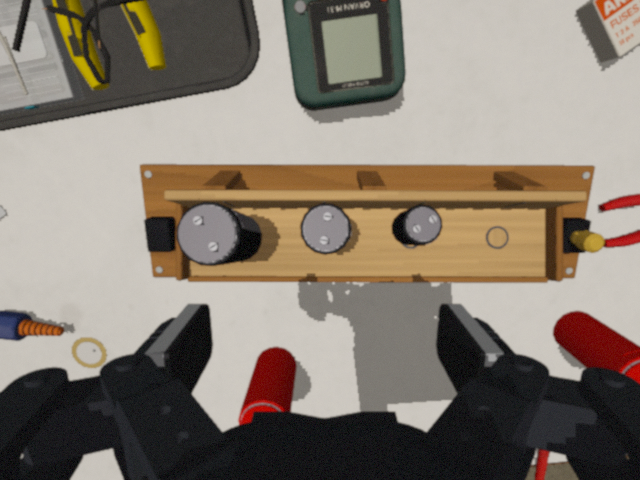

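The 70 can leans at (326,229), and the row looks good. Last is the 34 can.

Emit:
arm_command(
  rows=[-1,-0.5,-0.4,0,0,-1,-0.8,-0.8,0,0,-1,-0.9,-0.9,0,0,-1,-0.9,-0.9,0,0,-1,-0.9,-0.9,0,0,-1,-0.9,-0.9,0,0,-1,-0.9,-0.9,0,0,-1,-0.7,-0.9,0.3,0,-1,-0.4,-0.5,0.7,0,-1,-0.15,-0.23,0.9,0,-1,0,0,0.8,0,-1,0,0,0.3,0,-1,0,0,0,0,-1,0,0,0,0],
)

```text
time: 23.4
ee_pos: [0.4448, 0.2996, 0.1072]
orientation: [[0.992, -0.126, -0.0], [-0.126, -0.992, -0.0], [-0.0, 0.0, -1.0]]
wrist_force: [-0.2, 0.3, 0.0]
grip_width: 0.0853
grip_force: 0.0
```

```bash
python3 - <<'E'
from h import *
import cv2
go(.4433,.3003,.008)
u,v=proj("wrist",(.4433,.3003,.034));print(u,v)
g=cv2.cvtColor(camera("wrist"),cv2.COLOR_RGB2HSV)
m=((g[...,2]>75)&(g[...,2]<150)&(g[...,1]<60)).astype(np.uint8)
m=cv2.morphologyEx(m,cv2.MORPH_OPEN,np.ones((5,5)))
n,_,s,c=cv2.connectedComponentsWithStats(m)
for i in range(1,n):
    if s[i,4]>300 and abs(c[i]-[u,v]).max()<60: print(s[i],c[i].round(1))
E
```

```text
t 23.4 pos [0.4448 0.2996 0.1072] yaw -0.127 w 0.0853 shift [-0.05 -0.02  3.31]
321.37273433485973 261.81943480541696
[309 249  30  30 729] [323.9 263.4]
```

Emit:
arm_command(
  rows=[-1,-0.05,0,0.5,0,-1,0,0,0.8,0,-1,0,0,0.8,0,-1,0,0,0.7,0,-1,0,0,0.4,0,-1,0,0,0.1,0,1,0,0,0,0,1,0,0,0,0,1,0,0,0,0,1,0,0,0,0,1,0,0,0,0,1,0,0,0,0,1,0,0,0,0],
  grip_force=22,
)

```text
time: 24.75
ee_pos: [0.4437, 0.3003, 0.009]
orientation: [[0.992, -0.126, 0.001], [-0.126, -0.992, 0.001], [0.001, -0.001, -1.0]]
wrist_force: [-1.1, -0.6, 6.4]
grip_width: 0.0232
grip_force: 22.1
```

```bash
python3 -c "
from h import *
print(get_obs()['grip_force'])
x,y=rackw(.009,-.1125);go(x,y,.15)"
```

```text
22.147805392742157
t 24.75 pos [0.4437 0.3003 0.009 ] yaw -0.126 w 0.0232 shift [ 7.21 12.28 -4.7 ]
```

Emit:
arm_command(
  rows=[1,0,0,-0.5,0,1,0,0,-0.9,0,1,0,0,-1,0,1,0,0.3,-1,0,1,0,0.7,-0.8,0,1,0,0.9,-0.5,0,1,0.2,1,0,0,1,0.4,1,0,0,1,0.5,1,0,0,1,0.6,1,0,0,1,0.7,1,0,0,1,0.7,1,0,0,1,0.8,1,0,0,1,0.8,1,0,0,1,0.8,1,0,0,1,0.7,0.8,0,0,1,0.5,0.4,0,0,1,0.4,0.2,0,0,1,0,0,0,0,1,0,0,0,0],
)

```text
time: 26.75
ee_pos: [0.6075, -0.0926, 0.1493]
orientation: [[0.992, -0.126, -0.001], [-0.126, -0.992, 0.0], [-0.001, -0.0, -1.0]]
wrist_force: [-1.3, -0.3, -0.6]
grip_width: 0.0227
grip_force: 21.8
```

```bash
python3 -c "
from h import *
x,y=rackw(.0095,-.113);go(x,y,.0357)"
```

```text
t 26.75 pos [ 0.6075 -0.0926  0.1493] yaw -0.126 w 0.0227 shift [ 0.16 -0.    3.79]
```

Emit:
arm_command(
  rows=[1,0.1,0,0.6,0,1,0,0,0.9,0,1,0,0,0.9,0,1,0,0,0.6,0,1,0,0,0.3,0,1,0,0,0.2,0,1,0,0,0.1,0,1,0,0,0,0,1,0,0,0,0],
)

```text
time: 27.65
ee_pos: [0.6117, -0.0934, 0.0422]
orientation: [[0.992, -0.126, 0.002], [-0.126, -0.992, -0.0], [0.002, 0.0, -1.0]]
wrist_force: [0.3, 0.7, -0.8]
grip_width: 0.0228
grip_force: 21.8
```

Emit:
arm_command(
  rows=[1,0,0,0.06,0,1,0,0,0,0],
)

```text
time: 27.85
ee_pos: [0.6111, -0.0933, 0.0396]
orientation: [[0.992, -0.126, 0.001], [-0.126, -0.992, -0.0], [0.001, 0.0, -1.0]]
wrist_force: [-0.3, -0.4, -1.0]
grip_width: 0.0229
grip_force: 21.8
```

```bash
python3 -c "
from h import *
x,y=rackw(.0095,-.113);go(x,y,.0357)"
```

```text
t 27.85 pos [ 0.6111 -0.0933  0.0396] yaw -0.126 w 0.0229 shift [ 0.03 -0.01  0.13]
```

Emit:
arm_command(
  rows=[1,0,0,0.06,0,1,0,0,0.05,0,1,0,0,0,0],
)

```text
time: 28.15
ee_pos: [0.6109, -0.0932, 0.0358]
orientation: [[0.992, -0.126, -0.0], [-0.126, -0.992, 0.0], [-0.0, 0.0, -1.0]]
wrist_force: [0.1, 1.4, 0.5]
grip_width: 0.0233
grip_force: 21.8
```

Emit:
arm_command(
  rows=[1,0,0,0.04,0,1,0,0,0,0],
)

```text
time: 28.35
ee_pos: [0.6112, -0.0933, 0.0354]
orientation: [[0.992, -0.126, 0.0], [-0.126, -0.992, -0.0], [0.0, 0.0, -1.0]]
wrist_force: [-2.3, 0.3, 3.3]
grip_width: 0.023
grip_force: 22.1
```

Emit:
arm_command(
  rows=[0.4,0,0,0,0,0.35,0,0,0,0,0.3,0,0,0,0,0.25,0,0,0,0,0.2,0,0,0,0,0.15,0,0,0,0,0.15,0,0,0,0,0.15,0,0,-0.4,0,0.15,0,0,-0.7,0,0.1,0,0,-1,0,0,0,0,-1,0,-0.5,0,0,-1,0,-0.5,0,0,-1,0,-0.5,-0.5,0,-0.4,0,-0.5,-1,0,0,0,-0.5,-1,0,0,0,-0.5,-1,0,0,0,-0.5,-0.5,0,0,0,-0.5,0,0,0,0],
)

```text
time: 30.25
ee_pos: [0.4907, -0.0779, 0.2008]
orientation: [[0.992, -0.126, 0.001], [-0.126, -0.992, -0.0], [0.001, 0.0, -1.0]]
wrist_force: [0.2, -0.3, 0.3]
grip_width: 0.0643
grip_force: 0.0
```

```bash
python3 - <<'E'
from h import *
import cv2
a=camera("scene")[170:330,170:450]
a=cv2.resize(a,None,fx=2.6,fy=2.6,interpolation=cv2.INTER_CUBIC)
cv2.imwrite("pics/s8.png",a[:,:,::-1])
b=camera("wrist");cv2.imwrite("pics/w8.png",b[:,:,::-1])
t=np.radians(15)
for n,h,r,y in [(34,.034,.012,-.1125),(52,.052,.015,-.0375),(70,.07,.018,.0365),(88,.088,.021,.111)]:
    s=.021-r
    for k in (0,h):
        X=[*rackw(s*np.cos(t)+k*np.sin(t),y),.026-s*np.sin(t)+k*np.cos(t)]
        u=proj("scene",X);print(n,k,"scene crop",((u-[170,170])*2.6).round(),"wrist",proj("wrist",X).round())
E
```

```text
34 0 scene crop [361. 117.] wrist [321.  75.]
34 0.034 scene crop [351.  75.] wrist [321.  53.]
52 0 scene crop [311. 153.] wrist [226.  79.]
52 0.052 scene crop [294.  87.] wrist [205.  43.]
70 0 scene crop [257. 192.] wrist [131.  82.]
70 0.07 scene crop [231.  99.] wrist [72. 31.]
88 0 scene crop [196. 236.] wrist [36. 86.]
88 0.088 scene crop [160. 113.] wrist [-86.  18.]
```

View pics/s8.png

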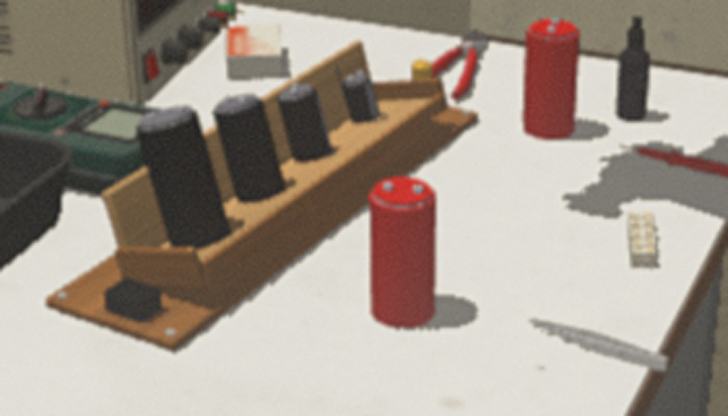

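View pics/w8.png

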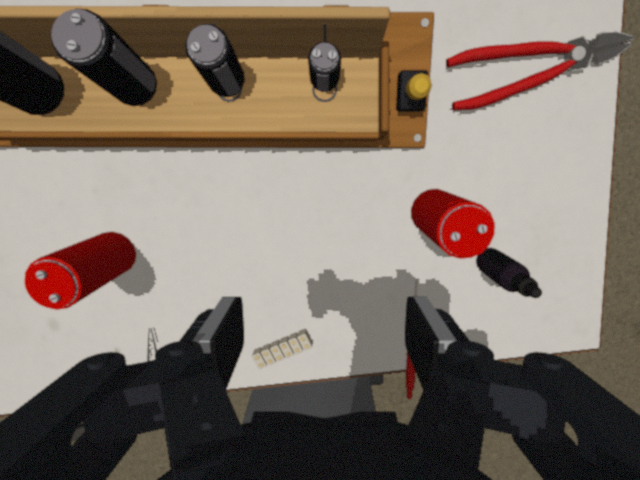

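All four cans lean on the ledge in order. Scene-crop tops are at (357,77), (299,92), (238,103) and (168,118), within about 5 mm of the model, well inside tolerance. The bottle stands untouched at (633,85), and the arm is clear.

```bash
python3 -c "
from plant import *
print(sign_off())"
```

```text
the job is handed in; nothing more can be done
None
```

The job is handed in: in the last pictures all four capacitors lean on the rack's ring marks in height order, shortest by the brass post, and the bottle still stands in its place; the judge's result was not shown.

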